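# Go / no-go check of a vacuum manifold bore

### The job

Check the bore of the aluminium manifold block held in the bench vice: slide the plug gauge's long, slim go end in until its collar sits against the block, and draw it out again. Then offer the short, thick no-go end squarely and centred to the same bore, from either side, and hold it pressed gently against the mouth with about 10 N for a good second to confirm that it will not enter. Never force the gauge against the block, lay it back in its wooden rest afterwards, and leave the other things on the bench where they are.

Things in the scene. Friction and masses are not known exactly. Their poses are not given: they have to be found in the camera images.
- gauge: Double-ended steel plug gauge, 140 mm, 0.4 kg, lying in its rest. Origin: handle centre; +x points to the go end, z up. Handle 28 x 28 mm square, x -30 to 30 mm, then at each end a round collar 38 mm across, 5 mm thick. Go end: 24 mm diameter, x 35 to 80, nose tapering to 20 mm over the last 3 mm. No-go end: 29 mm diameter, x -35 to -60, blunt nose.
- go_collar (a point): Centre of the collar face that the go end stands out of, 35 mm from the gauge's origin along its +x; the collar face stops on the block when the go end is fully in.
- nogo_nose (a point): Centre of the blunt flat nose of the no-go end, 60 mm from the gauge's origin along its -x.
- block: Aluminium block, 80 (x) x 44 (y) mm, top 90 mm up, in a small vice fixed to the bench, to the robot's left or right. Origin on the bench under its centre. A level bore, 25.2 mm diameter, runs right through along y, axis 60 mm up at x = 0; both y faces are free. Vice base x -85 to 105, y +-28, 12 mm high; jaws at the x sides 46 mm high. A hose barb juts 26 mm from the +x side.
- bore_left (a point): Centre of the bore's mouth on the block's +y face (22 mm from the bore's middle).
- bore_right (a point): Centre of the bore's mouth on the block's -y face.
- rest: Wooden gauge rest fixed to the bench, base 130 x 70 x 12 mm; origin on the bench under its centre. The gauge lies along its x, axis 60 mm up, go end to +x. Two open 90 degree vee notches, 8 mm thick, at x = +49 and -49 mm, carry the plug ends; their wings reach 66 mm up and y = +-30 mm. The handle is free between them.
- rest_seat (a point): Where the gauge's origin lies when it is back in its rest, 60 mm above the bench at the rest's centre (10 mm either way along the rest is free play).
- wrench: Bystander: steel open-ended spanner, 150 mm long, lying flat on the bench between block and rest; origin under its middle.
- flask_a: Bystander: glass conical flask, 84 mm across, 120 mm tall, standing; origin at the centre of its foot.
- flask_b: Bystander: glass conical flask, 76 mm across, 108 mm tall, standing; origin at the centre of its foot.
- beaker: Bystander: glass beaker, 72 mm across, 90 mm tall, standing; origin at the centre of its foot.
- dish: Bystander: white shallow dish, 90 mm across, 16 mm tall; origin at the centre of its underside.
- washbottle: Bystander: white bottle, 60 mm across, 160 mm tall, standing; origin at the centre of its foot.
- funnel: Bystander: white porcelain filter funnel standing mouth down, 84 mm across, 120 mm tall; origin at the centre of its foot.
There are look-alikes about, which are no part of the job. Of the things like the block, leave any that is orange, red or yellow; of the rest the larger one is meant.

How it is judged:
On the way, in this order (a step that is already met when the one before it is completed fails the run):
1. the go end is fully in the bore, its collar within 3 mm of the block's face ((distance between go_collar and bore_left below 0.003 m or distance between go_collar and bore_right below 0.003 m)), for 0.2 s.
2. the no-go nose is centred on a mouth of the bore within 3 mm, square to it within 0.08 rad, and pressed against the block with 4 to 25 N for 0.5 s (((distance between nogo_nose and bore_left below 0.003 m and angle between the x axis of gauge and the y axis of block, either way round below 0.08 rad) or (distance between nogo_nose and bore_right below 0.003 m and angle between the x axis of gauge and the y axis of block, either way round below 0.08 rad)) and contact force between gauge and block between 4 and 25 N), for 0.5 s.
At the end, for the whole second after the job is handed in: the gauge lies at rest in both notches of its rest, either way round, its origin within 15 mm of the rest's seat point and in line with the rest within 0.12 rad (distance between gauge and rest_seat below 0.015 m and angle between the x axis of gauge and the x axis of rest, either way round below 0.12 rad and linear speed of gauge below 0.02 m/s); the robot touches nothing.
It fails at once if the gauge is forced against the block with more than 90 N (contact force between gauge and block above 90 N).
It fails at once if a bystander is shifted by more than 40 mm (distance of any of wrench, flask_a, flask_b, beaker, dish, washbottle, funnel from where it was at the start of the episode above 0.04 m).
It also fails if it takes over 72 s, if anything falls off the work surface, if the arm or the gripper's body presses on something with over 40 N, if the wrist force passes 120 N, or if a joint passes its speed limit or range.

### The arm

A 6-joint arm with a two-finger parallel gripper is mounted at the origin on the work surface. World frame = base frame: x ahead of the robot, y to its left, z up, the work surface at z = 0. Lengths are in m, angles in rad, forces in N, time in s.
With the tool pointing down it reaches from about 0.35 to 0.95 m from the base axis. Payload 17.4 kg.
Tool frame: the origin (TCP) lies midway between the tips of the shut fingers; the grasp point (between the pads) lies 19 mm behind it (grip_depth is the distance from the TCP to the grasp point, in m); z points along the fingers, y is the line along which they close (so a half turn about z gives the same grasp; the last joint's range is limited). The gripper opens to 93 mm and grips with 3 to 60 N. Pads are 15 mm wide; open, the fingers measure 128 mm over their backs; the gripper's body (75 mm by 188 mm) begins 65 mm behind the grasp point.
Start: joints at [-1.268, 0.116, 1.442, -0, 1.584, -0.038], TCP at [0.226, -0.636, 0.219] pointing down, gripper open.
Joint ranges: [-2.83, 2.83], [-0.83, 2.19], [0.07, 2.5], [-1.14, 4.28], [0.01, 3], [-2.97, 2.97]. Speed limits (rad/s): [1.89, 1.89, 2.22, 3.14, 3.14, 3.14].

### API

Orientations are given as a unit quaternion [x, y, z, w].
In Python, from workcell import get_state, snapshot, camera_model, close_job, grip_depth gives the robot as it stands. The module is installed in compiled form; this text tells all that it offers.
- The arm moves only by the tool servo_tool, never from a script. Its argument "increments" is a list of rows, each an object of numbers: "wx", "wy", "wz": the turn, a rotation vector about the tool's x, y, z in rad; "x", "y", "z": the shift along the tool's x, y, z in cm; "jaw": the closure in counts, from 0 (fully open) to 255 (shut). In form: [{"wx": .., "wy": .., "wz": .., "x": .., "y": .., "z": .., "jaw": ..}, ...]. A call has 1 to 10 rows; each row is the pose to reach, as a shift and turn from the pose commanded when the call began, along the tool's axes at that moment; what a row does not reach only later rows make up. A row lasts 1/8 s, in which the tool goes at most 62.5 mm and 10.7 degrees, less where a joint would pass 70% of its speed; a pose out of reach is approached as far as the arm can. A call with a gripper value outside its range is refused whole. The fingers move at their own pace and stop on an object; the grip force is fixed at half the most. Time passes only in rows, so rows that repeat a pose let the fingers close. It gives the time, the measured TCP pose, the force, the opening and the grip force at its end, in the units of the state.
- get_state(): the state, without advancing time (a new reading comes with each control period).
- snapshot(name): name is "scene" or "side" or "wrist"; returns (picture, depth): 400x640x3 uint8, red, green, blue; 400x640 float32, m along the optical axis (not along the pixel's ray), 0 where there is no reading.
- camera_model(name): a dict with "fx", "fy", "cx", "cy" (pixels), "k1" (the pictures are not rectified: a ray, as slopes to the right and down, at radius r is drawn at 1 + k1 r^2 times it, then the intrinsics apply), "extrinsics" (4x4, takes a point from camera to world coordinates); the wrist camera has in their place "hand_eye" (4x4, takes a point from camera to tool coordinates, whose origin is the TCP and whose axes are the flange's). Camera axes: x right, y down, z forward; pixel columns grow to the right and rows downward; lengths in m; the calibration is good to about 2 mm. A picture is of the moment at which its call begins: read the wrist's pose just before it. camera_model takes no time and is no camera call.
- close_job(): hands the job in; it is judged then, once.
The state is a dict: "clock": time; "q": joint angles; "joint_velocities": joint speeds; "joint_torque": joint torques, N m; "tool_pos": TCP position; "orientation": TCP orientation; "ft_force": force on the tool from outside, world axes, zero at the start; "moment": the same for the moment, N m; "gripper_width": finger opening in m; "grip_force": force on a finger pad.
Only numpy, scipy, OpenCV 4.12 (cv2) and the standard library are available. Lean on these libraries where they do the work, as an engineer would, in place of code of your own. Each camera call takes 0.05 s, during which the arm holds its last target. There are 200 camera calls.

## Working session

There is one attempt and no reset: what is moved stays moved. The work goes in short steps, Python scripts to look and compute and a tool call to move; the robot and the scene stay as the last step left them, time stands still between calls to the robot, and variables do not carry over. Pictures are saved under pics/ and viewed, at most 10 in all, crops included, and the job is handed in when it is done.

Besides the shell and the picture viewer there is one more tool, called after "Request:" in YAML: its name, and indented under it one key for each argument. servo_tool: Moves the arm, as the interface text tells. Its arguments: {"type":"object","properties":{"increments":{"type":"array"}},"required":["increments"]}

```bash
mkdir -p pics; ls; cat > h.py <<'E'
import numpy as np, cv2
from scipy.spatial.transform import Rotation as R
from workcell import get_state, snapshot, camera_model
def cam(name):
    m=camera_model(name)
    if name=='wrist':
        s=get_state(); T=np.eye(4); T[:3,:3]=R.from_quat(s['orientation']).as_matrix(); T[:3,3]=s['tool_pos']
        E=T@np.array(m['hand_eye'])
    else: E=np.array(m['extrinsics'])
    return m,E
def shot(name):
    m,E=cam(name); p,d=snapshot(name); return p,d,m,E
def slopes(m,u,v):
    xd=(np.asarray(u,float)-m['cx'])/m['fx']; yd=(np.asarray(v,float)-m['cy'])/m['fy']
    x,y=xd.copy(),yd.copy()
    for _ in range(20):
        f=1+m['k1']*(x*x+y*y); x,y=xd/f,yd/f
    return x,y
def cloud(d,m,E):
    v,u=np.mgrid[:d.shape[0],:d.shape[1]]; x,y=slopes(m,u,v)
    P=np.stack([x*d,y*d,d],-1)@E[:3,:3].T+E[:3,3]; P[d==0]=np.nan; return P
def save(n,p): cv2.imwrite('pics/'+n,cv2.cvtColor(p,cv2.COLOR_RGB2BGR))
E
python3 - <<'E'
from h import *
import workcell
print(workcell.grip_depth() if callable(workcell.grip_depth) else workcell.grip_depth, get_state())
for n in ['scene','side']:
    p,d,m,E=shot(n); save(n+'0.png',p); np.savez(n+'0.npz',p=p,d=d,E=E); print(n,m)
    P=cloud(d,m,E)
    # top view of heights
E
```

```text
pics
0.0188 {'clock': 0.0, 'q': array([-1.26782754e+00,  1.16461520e-01,  1.44227149e+00,  2.51440183e-05,
        1.58401032e+00, -3.77682936e-02]), 'joint_velocities': array([ 0.00089172, -0.00043852, -0.0013001 , -0.00263091, -0.00044503,
       -0.00122068]), 'joint_torque': array([ 9.55553196e-05, -7.21259594e+01, -6.22611880e+01,  7.79050542e-02,
        2.37603311e-02, -9.46270552e-05]), 'tool_pos': array([ 0.22552828, -0.6359837 ,  0.21791782]), 'orientation': array([ 9.85522159e-01,  1.69545694e-01, -6.36059815e-05, -5.71949708e-04]), 'ft_force': array([-0.86642657,  0.27445972,  0.14713536]), 'moment': array([ 0.05628659, -0.00036065, -0.06804629]), 'grip_force': 0.0, 'gripper_width': 0.09323060016515818}
scene {'fx': 440.9511438293505, 'fy': 440.9511438293505, 'cx': 326.53501039889284, 'cy': 208.85879872165046, 'k1': -0.0808853022904102, 'extrinsics': array([[-0.43361499,  0.66291574, -0.61034479,  1.23131067],
       [ 0.90090438,  0.30488183, -0.30889865,  0.38763254],
       [-0.01869074, -0.68380538, -0.72942502,  0.96736265],
       [ 0.        ,  0.        ,  0.        ,  1.        ]])}
side {'fx': 408.9330170817257, 'fy': 408.9330170817257, 'cx': 320.18539282109015, 'cy': 191.20075429428772, 'k1': -0.104635365495957, 'extrinsics': array([[ 0.99155587, -0.07516168,  0.10567721,  0.31860411],
       [-0.12965263, -0.55777771,  0.81980133, -1.21355055],
       [-0.00267326, -0.82658015, -0.56281268,  0.88209678],
       [ 0.        ,  0.        ,  0.        ,  1.        ]])}
```

View pics/scene0.png

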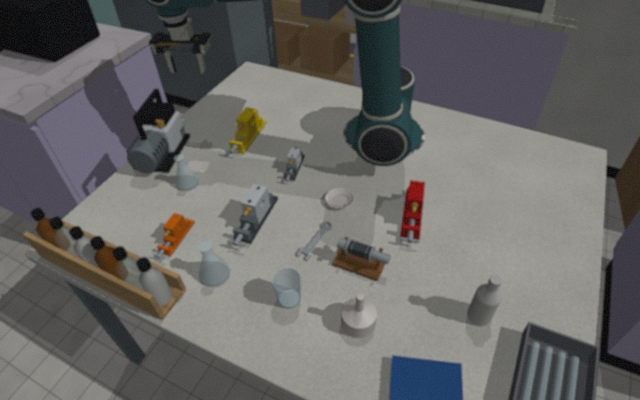

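View pics/side0.png

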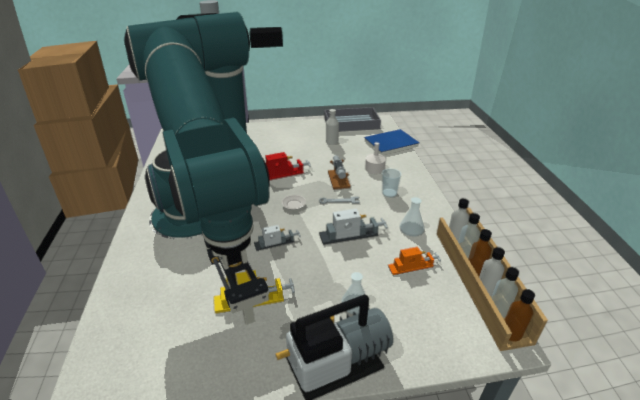

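The scene view shows the large grey block at about (257,205) with the gauge and rest at (362,252), and the small grey look-alike at (293,160). In the side view the block is at (347,228) and the rest at (340,177). I'll measure from the depth images.

```bash
python3 - <<'E'
from h import *
import json
for n in ['scene','side']:
    f=np.load(n+'0.npz'); m=camera_model(n); P=cloud(f['d'],m,f['E']); 
    c={'scene':(257,200),'side':(347,222)}[n]; r={'scene':(362,252),'side':(340,175)}[n]
    for nm,(u,v) in dict(block=c,rest=r).items(): print(n,nm,P[v,u],f['p'][v,u])
    # block top
    c0=P[c[1],c[0]]
    M=(np.abs(P[...,2]-.09)<.006)&(np.linalg.norm(P[...,:2]-c0[:2],axis=-1)<.09)
    xy=P[M][:,:2].astype(np.float32); print('top',M.sum(),cv2.minAreaRect(xy),np.median(P[M][:,2]))
    r0=P[r[1],r[0]]
    near=np.linalg.norm(P[...,:2]-r0[:2],axis=-1)<.11
    B=near&(P[...,2]>.004)&(P[...,2]<.02); print('base',B.sum(),cv2.minAreaRect(P[B][:,:2].astype(np.float32)))
    G=near&(P[...,2]>.068)&(P[...,2]<.1); g=P[G][:,:2]; print('gauge',G.sum(),cv2.minAreaRect(g.astype(np.float32)),P[G][:,2].max())
    for nm,c1 in (('b',c0),('r',r0)):
        Z=(np.linalg.norm(P[...,:2]-c1[:2],axis=-1)<.2)&(P[...,2]>.02); 
    x,y,w,h=[(c[0]-60,c[1]-50,120,90),(r[0]-50,r[1]-45,100,75)][0]
    a=cv2.resize(f['p'][c[1]-40:c[1]+50,c[0]-50:c[0]+50],None,fx=4,fy=4,interpolation=2)
    b=cv2.resize(f['p'][r[1]-40:r[1]+50,r[0]-50:r[0]+50],None,fx=4,fy=4,interpolation=2)
    save(n+'_crop.png',np.hstack([a,b]))
E
```

```text
scene block [ 0.54991284 -0.17375797  0.09261317] [149 155 155]
scene rest [0.57993422 0.15587336 0.07174895] [39 44 45]
top 363 ((0.5339235663414001, -0.1960383653640747), (0.08478698879480362, 0.047901254147291183), 5.294595718383789) 0.09077985005454248
base 860 ((0.5767537355422974, 0.14828941226005554), (0.20631612837314606, 0.20620520412921906), 16.95807647705078)
gauge 444 ((0.5679149031639099, 0.15365618467330933), (0.035366594791412354, 0.1414318084716797), 5.3462347984313965) 0.08407806722811617
side block [ 0.53185387 -0.21995426  0.07440856] [130 137 135]
side rest [0.56195932 0.08399812 0.05883442] [ 94 100  99]
top 238 ((0.5333051681518555, -0.19879554212093353), (0.07983788847923279, 0.04861822724342346), 4.74340295791626) 0.0878560270357342
base 270 ((0.5711920261383057, 0.07990585267543793), (0.20279888808727264, 0.13485188782215118), 72.13549041748047)
gauge 98 ((0.567663848400116, 0.13149920105934143), (0.029459400102496147, 0.10116957128047943), 0.24626675248146057) 0.08052798570335618
```

View pics/scene_crop.png

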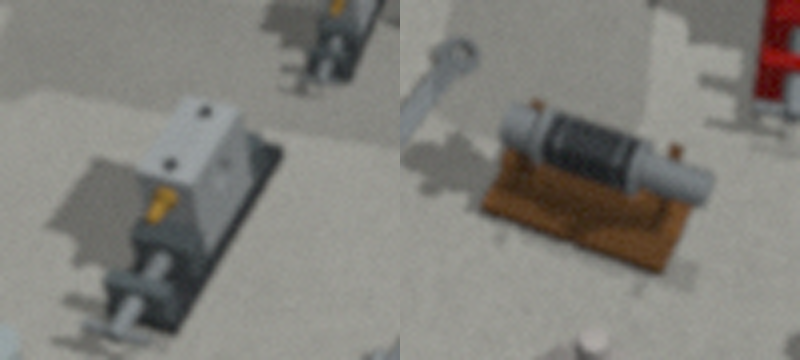

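```bash
cat >> h.py <<'E'
def inc(pos,yaw_deg,tilt=None):
    """tool-down target -> increments cm/rad from the present pose (tool x at yaw)"""
    s=get_state(); Rc=R.from_quat(s['orientation']); a=np.radians(yaw_deg)
    Rt=R.from_matrix(np.array([[np.cos(a),np.sin(a),0],[np.sin(a),-np.cos(a),0],[0,0,-1]]))
    d=Rc.inv().apply(np.array(pos)-s['tool_pos'])*100; w=(Rc.inv()*Rt).as_rotvec()
    print('xyz cm',d.round(3),'w',w.round(4),'rows',(np.linalg.norm(d)/6.25).round(1),(np.linalg.norm(w)/.1867).round(1))
E
python3 - <<'E'
from h import *
m=camera_model('wrist'); print(m)
inc([.534,-.197,.30],95)
E
```

```text
{'fx': 279.6372222739889, 'fy': 279.6372222739889, 'cx': 320.58842168981715, 'cy': 201.3770607326897, 'k1': -0.03725125282325079, 'hand_eye': array([[-1.16839441e-03, -9.59584306e-01, -2.81418896e-01,
         7.84962611e-02],
       [ 9.99999300e-01, -1.06842204e-03, -5.08681414e-04,
         3.68989326e-04],
       [ 1.87448550e-04, -2.81419293e-01,  9.59584882e-01,
        -1.65185912e-01],
       [ 0.00000000e+00,  0.00000000e+00,  0.00000000e+00,
         1.00000000e+00]])}
xyz cm [ 43.746 -31.075  -8.168] w [-9.0000e-04 -7.0000e-04 -1.3173e+00] rows 8.7 7.1
```

Request:
servo_tool:
  increments:
    - {"x": 5,"y": -3.5,"z": -4,"wz": -0.15}
    - {"x": 10,"y": -7,"z": -4,"wz": -0.3}
    - {"x": 15,"y": -10.6,"z": -4,"wz": -0.47}
    - {"x": 20,"y": -14.2,"z": -3,"wz": -0.64}
    - {"x": 25,"y": -17.8,"z": -2,"wz": -0.8}
    - {"x": 30,"y": -21.3,"z": 0,"wz": -0.97}
    - {"x": 35,"y": -24.9,"z": 2,"wz": -1.13}
    - {"x": 40,"y": -28.4,"z": 3,"wz": -1.25}
    - {"x": 43.75,"y": -31.1,"z": 3.5,"wz": -1.317}
    - {"x": 43.75,"y": -31.1,"z": 3.5,"wz": -1.317}

```text
$.increments[0]: bad value
```

Request:
servo_tool:
  increments:
    - {"wz": 0}
    - {"wz": 0}

```text
$.increments[0]: bad value
```

```bash
python3 - <<'E'
from h import *
s=get_state(); print(s['clock'],s['tool_pos'],R.from_quat(s['orientation']).as_matrix()[:,0])
p,d,m,E=shot('wrist'); save('w1.png',p); np.savez('w1.npz',p=p,d=d,E=E)
P=cloud(d,m,E)
M=(np.abs(P[...,2]-.09)<.006)&(np.linalg.norm(P[...,:2]-[.534,-.197],axis=-1)<.07)
M=cv2.morphologyEx(M.astype(np.uint8),cv2.MORPH_OPEN,np.ones((5,5)))>0
print(M.sum(),np.median(P[M][:,2]),cv2.minAreaRect(P[M][:,:2].astype(np.float32)))
inc([.565,.150,.21],95)
E
```

```text
0.1 [ 0.22553134 -0.63601075  0.21797816] [9.42492763e-01 3.34226554e-01 4.43692760e-05]
0 nan ((0.0, 0.0), (0.0, 0.0), 0.0)
xyz cm [ 58.264 -62.738   0.867] w [-7.0000e-04 -6.0000e-04 -1.3173e+00] rows 13.7 7.1
  return _methods._mean(a, axis=axis, dtype=dtype,
  ret = ret.dtype.type(ret / rcount)
```

View pics/w1.png

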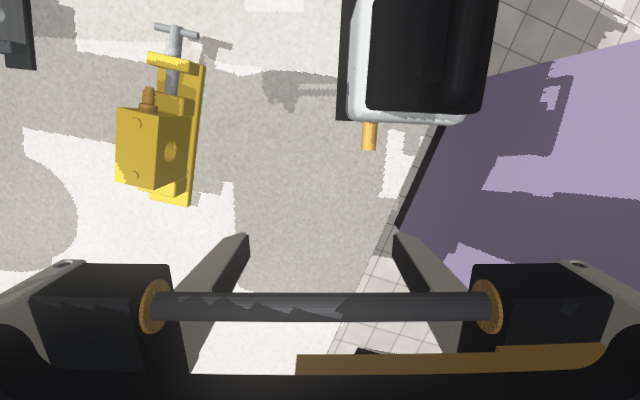

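The calls were refused because each row needs all its fields, so the arm has not moved. The wrist view shows the yellow look-alike at (160,130) and the fingers at the bottom.

Request:
servo_tool:
  increments:
    - {"wx": 0,"wy": 0,"x": 5,"y": -3,"z": -4,"wz": -0.15,"jaw": 0}
    - {"wx": 0,"wy": 0,"x": 10,"y": -6,"z": -4,"wz": -0.3,"jaw": 0}
    - {"wx": 0,"wy": 0,"x": 15,"y": -9,"z": -4,"wz": -0.47,"jaw": 0}
    - {"wx": 0,"wy": 0,"x": 20,"y": -12.5,"z": -3,"wz": -0.64,"jaw": 0}
    - {"wx": 0,"wy": 0,"x": 25,"y": -15.5,"z": -2,"wz": -0.8,"jaw": 0}
    - {"wx": 0,"wy": 0,"x": 30,"y": -19,"z": 0,"wz": -0.97,"jaw": 0}
    - {"wx": 0,"wy": 0,"x": 35,"y": -22,"z": 2,"wz": -1.13,"jaw": 0}
    - {"wx": 0,"wy": 0,"x": 40,"y": -25,"z": 3,"wz": -1.25,"jaw": 0}
    - {"wx": 0,"wy": 0,"x": 42,"y": -25.3,"z": 3.5,"wz": -1.317,"jaw": 0}
    - {"wx": 0,"wy": 0,"x": 42,"y": -25.3,"z": 3.5,"wz": -1.317,"jaw": 0}

```text
clock: 1.4
tool_pos: [0.5374, -0.2563, 0.1828]
orientation: [0.675, 0.738, -0.0, -0.001]
ft_force: [-0.3, -0.8, -0.4]
gripper_width: 0.0931
grip_force: 0.0
```

Request:
servo_tool:
  increments:
    - {"wx": 0,"wy": 0,"wz": 0,"x": 0,"y": 0,"z": 0,"jaw": 0}
    - {"wx": 0,"wy": 0,"wz": 0,"x": 0,"y": 0,"z": 0,"jaw": 0}

```text
clock: 1.65
tool_pos: [0.5363, -0.2582, 0.184]
orientation: [0.676, 0.736, 0.0, 0.0]
ft_force: [-0.2, -0.2, 0.3]
gripper_width: 0.0926
grip_force: 0.0
```

```bash
python3 - <<'E'
from h import *
s=get_state(); print(s['clock'],s['tool_pos'],R.from_quat(s['orientation']).as_matrix()[:,0],s['joint_velocities'].round(3))
p,d,m,E=shot('wrist'); save('w2.png',p); np.savez('w2.npz',p=p,d=d,E=E)
P=cloud(d,m,E)
M=(np.abs(P[...,2]-.09)<.006)&(np.linalg.norm(P[...,:2]-[.534,-.197],axis=-1)<.07)
M=cv2.morphologyEx(M.astype(np.uint8),cv2.MORPH_OPEN,np.ones((5,5)))>0
print(M.sum(),np.median(P[M][:,2]),cv2.minAreaRect(P[M][:,:2].astype(np.float32)))
inc([.57,.10,.21],95)
E
```

```text
1.65 [ 0.53629559 -0.25817356  0.1840173 ] [-8.48553909e-02  9.96393228e-01 -3.14309039e-04] [ 0.002  0.001 -0.     0.001 -0.    -0.001]
4341 0.08916564092430379 ((0.5325751304626465, -0.19700844585895538), (0.08030655980110168, 0.04426078125834465), 5.89912748336792)
xyz cm [35.394  6.398 -2.605] w [ 0.0004  0.0003 -0.0021] rows 5.8 0.0
```

View pics/w2.png

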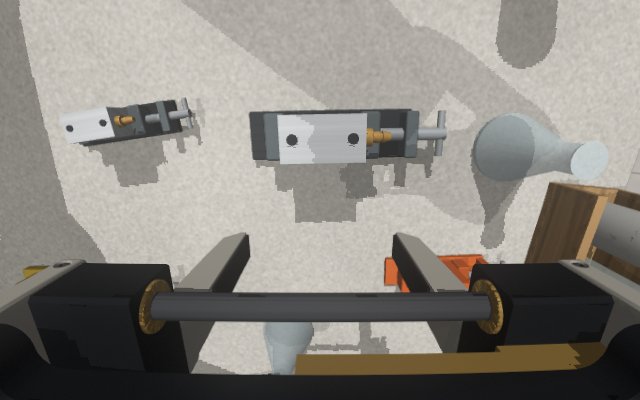

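The wrist view shows the block top at (278–367, 113–163), square to the picture to within about a degree. A flask lies behind the fingers at (288,340), so I need its position before choosing the side to insert from.

Request:
servo_tool:
  increments:
    - {"wx": 0,"wy": 0,"wz": 0,"x": 6,"y": 1,"z": -1,"jaw": 0}
    - {"wx": 0,"wy": 0,"wz": 0,"x": 12,"y": 2,"z": -2,"jaw": 0}
    - {"wx": 0,"wy": 0,"wz": 0,"x": 18,"y": 3,"z": -2,"jaw": 0}
    - {"wx": 0,"wy": 0,"wz": 0,"x": 24,"y": 4.5,"z": -2,"jaw": 0}
    - {"wx": 0,"wy": 0,"wz": 0,"x": 30,"y": 6,"z": -1,"jaw": 0}
    - {"wx": 0,"wy": 0,"wz": 0,"x": 34,"y": 6.4,"z": 0,"jaw": 0}
    - {"wx": 0,"wy": 0,"wz": 0,"x": 34,"y": 6.4,"z": 0,"jaw": 0}
    - {"wx": 0,"wy": 0,"wz": 0,"x": 34,"y": 6.4,"z": 0,"jaw": 0}

```text
clock: 2.7
tool_pos: [0.5712, 0.0862, 0.184]
orientation: [0.676, 0.737, 0.0, 0.0]
ft_force: [-0.2, 0.1, -0.1]
gripper_width: 0.0932
grip_force: 0.0
```

```bash
python3 - <<'E'
from h import *
def edges(P,M,c,yaw):
    a=np.radians(yaw); A=np.array([[np.cos(a),np.sin(a)],[-np.sin(a),np.cos(a)]])
    q=(P[M][:,:2]-c)@A.T
    return q
f=np.load('w2.npz'); m=camera_model('wrist'); P=cloud(f['d'],m,f['E'])
M=(np.abs(P[...,2]-.09)<.004)&(np.linalg.norm(P[...,:2]-[.533,-.197],axis=-1)<.055)
q=edges(P,M,[.533,-.197],5)
b=np.arange(-.034,.035,.002); hi=[];lo=[];xc=[]
for x in b:
    s=q[(np.abs(q[:,0]-x)<.001)]
    hi.append(s[:,1].max());lo.append(s[:,1].min())
ph=np.polyfit(b,hi,1);pl=np.polyfit(b,lo,1); print('long edges',np.degrees(np.arctan([ph[0],pl[0]]))+5,ph[1],pl[1], 'x ext',np.percentile(q[:,0],[.2,99.8]))
# flask in scene
f=np.load('scene0.npz'); ms=camera_model('scene'); x,y=slopes(ms,[186,212,287],[183,277,300]); 
for xx,yy in zip(x,y):
    r=f['E'][:3,:3]@[xx,yy,1]; t=-f['E'][2,3]/r[2]; print('foot',f['E'][:3,3]+t*r)
p,d,m,E=shot('wrist'); save('w3.png',p); np.savez('w3.npz',p=p,d=d,E=E); P=cloud(d,m,E)
s=get_state(); print(s['clock'],s['tool_pos'])
near=np.linalg.norm(P[...,:2]-[.567,.15],axis=-1)<.11
G=near&(P[...,2]>.0675)&(P[...,2]<.1)
print('gauge',G.sum(),cv2.minAreaRect(P[G][:,:2].astype(np.float32)))
np.set_printoptions(precision=4,suppress=True)
g=P[G]; ax=np.array([-np.sin(np.radians(5)),np.cos(np.radians(5))]); t=(g[:,:2]-[.567,.15])@ax; w=(g[:,:2]-[.567,.15])@np.array([ax[1],-ax[0]])
for k in np.arange(-.08,.085,.005):
    i=abs(t-k)<.0025
    if i.sum()>3: print('%.3f %d zmax %.4f  w %.4f %.4f'%(k,i.sum(),np.percentile(g[i,2],95),w[i].min(),w[i].max()))
B=near&(P[...,2]>.006)&(P[...,2]<.018); print('base',cv2.minAreaRect(P[B][:,:2].astype(np.float32)))
E
```

```text
long edges [6.06767545 5.94129225] 0.021783241495128516 -0.021677287730627437 x ext [-0.04042036  0.03954277]
foot [ 0.50871646 -0.48567616  0.        ]
foot [ 7.73068310e-01 -1.91156986e-01  1.11022302e-16]
foot [7.48871659e-01 2.41993790e-02 1.11022302e-16]
2.75 [0.57123377 0.08589889 0.18410816]
gauge 3551 ((0.5666759610176086, 0.1532716602087021), (0.03382435813546181, 0.14059410989284515), 0.5448212623596191)
-0.065 89 zmax 0.0741  w -0.0165 0.0065
-0.060 106 zmax 0.0739  w -0.0165 0.0075
-0.055 108 zmax 0.0739  w -0.0153 0.0074
-0.050 105 zmax 0.0742  w -0.0152 0.0085
-0.045 104 zmax 0.0741  w -0.0152 0.0113
-0.040 138 zmax 0.0786  w -0.0201 0.0135
-0.035 155 zmax 0.0776  w -0.0202 0.0113
-0.030 140 zmax 0.0741  w -0.0158 0.0112
-0.025 139 zmax 0.0740  w -0.0158 0.0111
-0.020 145 zmax 0.0740  w -0.0157 0.0121
-0.015 158 zmax 0.0743  w -0.0146 0.0121
-0.010 148 zmax 0.0743  w -0.0145 0.0130
-0.005 145 zmax 0.0743  w -0.0145 0.0129
0.000 142 zmax 0.0741  w -0.0144 0.0139
0.005 174 zmax 0.0742  w -0.0133 0.0139
0.010 145 zmax 0.0742  w -0.0133 0.0146
0.015 176 zmax 0.0743  w -0.0132 0.0147
0.020 146 zmax 0.0739  w -0.0132 0.0146
0.025 194 zmax 0.0784  w -0.0151 0.0185
0.030 101 zmax 0.0775  w -0.0150 0.0108
0.035 94 zmax 0.0718  w -0.0064 0.0098
0.040 89 zmax 0.0719  w -0.0054 0.0107
0.045 103 zmax 0.0717  w -0.0054 0.0116
0.050 105 zmax 0.0719  w -0.0053 0.0124
0.055 92 zmax 0.0718  w -0.0044 0.0124
0.060 102 zmax 0.0716  w -0.0053 0.0123
0.065 99 zmax 0.0719  w -0.0034 0.0123
0.070 99 zmax 0.0714  w -0.0034 0.0132
0.075 9 zmax 0.0694  w 0.0003 0.0076
base ((0.5667811036109924, 0.14310012757778168), (0.07038866728544235, 0.1297728419303894), 1.0770608186721802)
```

View pics/w3.png

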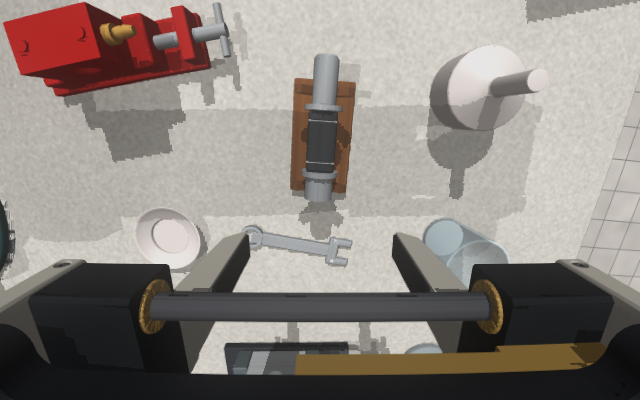

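The wrist view shows the gauge in its rest at (322,125), with its slim go end at the top of the picture (+y). The wrench, dish, funnel and beaker are all clear of the grasp.

```bash
python3 - <<'E'
from h import *
f=np.load('w3.npz'); m=camera_model('wrist'); P=cloud(f['d'],m,f['E'])
g=P[(np.abs(P[...,0]-.567)<.03)&(np.abs(P[...,1]-.14)<.026)&(P[...,2]>.071)&(P[...,2]<.0755)]
ys=np.arange(.118,.170,.002);lo=[];hi=[]
for y in ys:
    s=g[abs(g[:,1]-y)<.001,0]; lo.append(s.min());hi.append(s.max())
print(np.polyfit(ys-.1435,lo,1),np.polyfit(ys-.1435,hi,1))
C=P[(np.abs(P[...,0]-.567)<.03)&(np.abs(P[...,1]-.14)<.06)&(P[...,2]>.0765)]
print(np.histogram(C[:,1],bins=np.arange(.09,.19,.0025)))
inc([.5665,.1435,.10],91.2); inc([.5665,.1435,.0415],91.2)
E
```

```text
Traceback (most recent call last):
ValueError: zero-size array to reduction operation minimum which has no identity
```

```bash
python3 - <<'E'
from h import *
f=np.load('w3.npz'); m=camera_model('wrist'); P=cloud(f['d'],m,f['E'])
g=P[(np.abs(P[...,0]-.567)<.03)&(np.abs(P[...,1]-.1435)<.027)&(P[...,2]>.071)&(P[...,2]<.0755)]
ys=np.arange(.122,.167,.003);lo=[];hi=[]
for y in ys:
    s=g[abs(g[:,1]-y)<.0016,0]; lo.append(s.min());hi.append(s.max())
print(np.polyfit(ys-.1435,lo,1),np.polyfit(ys-.1435,hi,1))
C=P[(np.abs(P[...,0]-.567)<.03)&(np.abs(P[...,1]-.14)<.06)&(P[...,2]>.0765)]
print(np.histogram(C[:,1],bins=np.arange(.1,.19,.0025))[0])
inc([.5665,.1435,.10],91.2); inc([.5665,.1435,.0415],91.2)
E
```

```text
[-0.019332    0.55328188] [-0.01553166  0.58006043]
[   0    6 2295 5922 3054 2265 2099  755    0    0    0    0    0    0
    0    0    0    0    0    0    0    0    0    0    0    0    0    0
    0   31   46   18    0    0    0]
xyz cm [5.781 0.017 8.41 ] w [0.0006 0.0002 0.0649] rows 1.6 0.3
xyz cm [5.782e+00 1.400e-02 1.426e+01] w [0.0006 0.0002 0.0649] rows 2.5 0.3
```

Request:
servo_tool:
  increments:
    - {"wx": 0,"wy": 0,"wz": 0.067,"x": 3.5,"y": 0,"z": 2,"jaw": 0}
    - {"wx": 0,"wy": 0,"wz": 0.067,"x": 5.8,"y": 0,"z": 5,"jaw": 0}
    - {"wx": 0,"wy": 0,"wz": 0.067,"x": 5.8,"y": 0,"z": 8,"jaw": 0}
    - {"wx": 0,"wy": 0,"wz": 0.067,"x": 5.8,"y": 0,"z": 11,"jaw": 0}
    - {"wx": 0,"wy": 0,"wz": 0.067,"x": 5.8,"y": 0,"z": 13.3,"jaw": 0}
    - {"wx": 0,"wy": 0,"wz": 0.067,"x": 5.8,"y": 0,"z": 14.25,"jaw": 0}
    - {"wx": 0,"wy": 0,"wz": 0.067,"x": 5.8,"y": 0,"z": 14.25,"jaw": 0}
    - {"wx": 0,"wy": 0,"wz": 0.067,"x": 5.8,"y": 0,"z": 14.25,"jaw": 0}

```text
clock: 3.75
tool_pos: [0.5667, 0.1445, 0.0424]
orientation: [0.7, 0.714, 0.001, 0.0]
ft_force: [-0.1, 0.1, -0.2]
gripper_width: 0.0932
grip_force: 0.0
```

Request:
servo_tool:
  increments:
    - {"wx": 0,"wy": 0,"wz": 0,"x": 0,"y": 0,"z": 0,"jaw": 255}
    - {"wx": 0,"wy": 0,"wz": 0,"x": 0,"y": 0,"z": 0,"jaw": 255}
    - {"wx": 0,"wy": 0,"wz": 0,"x": 0,"y": 0,"z": 0,"jaw": 255}
    - {"wx": 0,"wy": 0,"wz": 0,"x": 0,"y": 0,"z": 0,"jaw": 255}
    - {"wx": 0,"wy": 0,"wz": 0,"x": 0,"y": 0,"z": 0,"jaw": 255}
    - {"wx": 0,"wy": 0,"wz": 0,"x": 0,"y": 0,"z": 0,"jaw": 255}
    - {"wx": 0,"wy": 0,"wz": 0,"x": 0,"y": 0,"z": 0,"jaw": 255}
    - {"wx": 0,"wy": 0,"wz": 0,"x": 0,"y": 0,"z": 0,"jaw": 255}

```text
clock: 4.75
tool_pos: [0.5665, 0.1447, 0.0413]
orientation: [0.7, 0.714, 0.0, 0.0]
ft_force: [5.0, 0.4, -1.2]
gripper_width: 0.0279
grip_force: 30.0
```

Request:
servo_tool:
  increments:
    - {"wx": 0,"wy": 0,"wz": 0,"x": 0,"y": 0,"z": -1,"jaw": 255}
    - {"wx": 0,"wy": 0,"wz": 0,"x": 0,"y": 0,"z": -3,"jaw": 255}
    - {"wx": 0,"wy": 0,"wz": 0,"x": 0,"y": 0,"z": -6,"jaw": 255}
    - {"wx": 0,"wy": 0,"wz": 0,"x": 0,"y": 0,"z": -9,"jaw": 255}
    - {"wx": 0,"wy": 0,"wz": 0,"x": 0,"y": 0,"z": -12,"jaw": 255}
    - {"wx": 0,"wy": 0,"wz": 0,"x": 0,"y": 0,"z": -12,"jaw": 255}
    - {"wx": 0,"wy": 0,"wz": 0,"x": 0,"y": 0,"z": -12,"jaw": 255}

```text
clock: 5.62
tool_pos: [0.5656, 0.1446, 0.1603]
orientation: [0.7, 0.714, -0.0, -0.0]
ft_force: [0.2, 0.2, -4.5]
gripper_width: 0.0278
grip_force: 30.0
```

```bash
cat > look.py <<'E'
from h import *
np.set_printoptions(precision=4,suppress=True)
def look(fn=None):
    """gauge in the tool frame (held), from wrist depth"""
    p,d,m,E=shot('wrist')
    if fn: save(fn+'.png',p); np.savez(fn+'.npz',p=p,d=d,E=E)
    H=np.array(m['hand_eye']); P=cloud(d,m,H)   # tool frame
    gd=.0188
    near=(abs(P[...,1])<.024)&(abs(P[...,0])<.1)&(abs(P[...,2]+gd)<.025)
    q=P[near]; 
    for k in np.arange(-.065,.095,.005):
        s=q[abs(q[:,0]-k)<.0025]
        if len(s)>20: 
            t=s[s[:,2]<np.percentile(s[:,2],10)+.003]
            print('%.3f n%d top z %.4f  mid y top %.4f  y %.4f %.4f'%(k,len(s),np.percentile(s[:,2],5),t[:,1].mean(),s[:,1].min(),s[:,1].max()))
    return p,d,m,E,P,near
if __name__=='__main__':
    s=get_state(); print(s['tool_pos'],R.from_quat(s['orientation']).as_matrix(),s['ft_force'])
    p,d,m,E,P,near=look('h1'); print('xmax',np.percentile(P[near][:,0],[99,99.9,100]))
    a=np.radians(6); b=np.array([-np.sin(a),np.cos(a)]); c=np.array([.5326,-.197])-.13*b
    inc([c[0],c[1],.161],96); print(c)
E
python3 look.py
```

```text
[0.5656 0.1446 0.1603] [[-0.02    0.9998 -0.0009]
 [ 0.9998  0.02   -0.0002]
 [-0.0002 -0.001  -1.    ]] [ 0.2016  0.1507 -4.524 ]
-0.060 n58 top z -0.0291  mid y top 0.0009  y -0.0144 0.0145
-0.055 n255 top z -0.0325  mid y top 0.0004  y -0.0144 0.0142
-0.050 n305 top z -0.0327  mid y top 0.0000  y -0.0142 0.0142
-0.045 n284 top z -0.0328  mid y top -0.0002  y -0.0140 0.0141
-0.040 n73 top z -0.0329  mid y top 0.0002  y -0.0105 0.0117
-0.035 n315 top z -0.0371  mid y top 0.0003  y -0.0162 0.0162
-0.030 n169 top z -0.0369  mid y top -0.0002  y -0.0116 0.0117
-0.015 n59 top z -0.0323  mid y top -0.0002  y -0.0138 0.0138
-0.010 n401 top z -0.0328  mid y top 0.0004  y -0.0139 0.0140
-0.005 n452 top z -0.0367  mid y top 0.0000  y -0.0140 0.0141
-0.000 n467 top z -0.0361  mid y top 0.0002  y -0.0140 0.0142
0.005 n566 top z -0.0396  mid y top 0.0006  y -0.0155 0.0156
0.010 n1543 top z -0.0419  mid y top 0.0000  y -0.0240 0.0240
0.015 n445 top z -0.0328  mid y top -0.0000  y -0.0135 0.0136
0.020 n490 top z -0.0328  mid y top 0.0001  y -0.0139 0.0141
0.025 n430 top z -0.0328  mid y top 0.0001  y -0.0138 0.0139
0.030 n545 top z -0.0373  mid y top 0.0001  y -0.0185 0.0187
0.035 n958 top z -0.0357  mid y top 0.0003  y -0.0187 0.0189
0.040 n418 top z -0.0302  mid y top 0.0000  y -0.0116 0.0117
0.045 n411 top z -0.0301  mid y top 0.0002  y -0.0115 0.0116
0.050 n435 top z -0.0301  mid y top 0.0003  y -0.0119 0.0121
0.055 n457 top z -0.0302  mid y top 0.0001  y -0.0118 0.0122
0.060 n463 top z -0.0302  mid y top -0.0000  y -0.0117 0.0119
0.065 n482 top z -0.0301  mid y top 0.0001  y -0.0115 0.0118
0.070 n491 top z -0.0303  mid y top 0.0001  y -0.0114 0.0117
0.075 n511 top z -0.0301  mid y top 0.0002  y -0.0120 0.0122
0.080 n80 top z -0.0285  mid y top 0.0001  y -0.0097 0.0100
xmax [0.0775 0.0784 0.0784]
xyz cm [-47.04   -2.873  -0.101] w [-0.0018  0.0002 -0.0847] rows 7.5 0.5
[ 0.5462 -0.3263]
```

The gauge is held centred and level: its axis is 18.2–18.7 mm behind the TCP and its go end points along tool +x. Next I carry it over the block to the −y side.

Request:
servo_tool:
  increments:
    - {"wx": 0,"wy": 0,"wz": -0.02,"x": -4,"y": -0.2,"z": -0.5,"jaw": 255}
    - {"wx": 0,"wy": 0,"wz": -0.04,"x": -10,"y": -0.6,"z": -0.5,"jaw": 255}
    - {"wx": 0,"wy": 0,"wz": -0.06,"x": -16,"y": -1,"z": -0.5,"jaw": 255}
    - {"wx": 0,"wy": 0,"wz": -0.085,"x": -22,"y": -1.4,"z": -0.5,"jaw": 255}
    - {"wx": 0,"wy": 0,"wz": -0.085,"x": -28,"y": -1.8,"z": -0.5,"jaw": 255}
    - {"wx": 0,"wy": 0,"wz": -0.085,"x": -34,"y": -2.2,"z": -0.5,"jaw": 255}
    - {"wx": 0,"wy": 0,"wz": -0.085,"x": -40,"y": -2.5,"z": -0.3,"jaw": 255}
    - {"wx": 0,"wy": 0,"wz": -0.085,"x": -45,"y": -2.8,"z": 0,"jaw": 255}
    - {"wx": 0,"wy": 0,"wz": -0.085,"x": -47.05,"y": -2.87,"z": 0,"jaw": 255}
    - {"wx": 0,"wy": 0,"wz": -0.085,"x": -47.05,"y": -2.87,"z": 0,"jaw": 255}

```text
clock: 6.92
tool_pos: [0.5463, -0.3268, 0.1598]
orientation: [0.67, 0.743, -0.0, -0.001]
ft_force: [1.2, 0.3, -4.2]
gripper_width: 0.0279
grip_force: 30.0
```

Request:
servo_tool:
  increments:
    - {"wx": 0,"wy": 0,"wz": 0,"x": 0,"y": 0,"z": 2,"jaw": 255}
    - {"wx": 0,"wy": 0,"wz": 0,"x": 0,"y": 0,"z": 4,"jaw": 255}
    - {"wx": 0,"wy": 0,"wz": 0,"x": 0,"y": 0,"z": 6,"jaw": 255}
    - {"wx": 0,"wy": 0,"wz": 0,"x": 0,"y": 0,"z": 8,"jaw": 255}
    - {"wx": 0,"wy": 0,"wz": 0,"x": 0,"y": 0,"z": 10,"jaw": 255}
    - {"wx": 0,"wy": 0,"wz": 0,"x": 0,"y": 0,"z": 12,"jaw": 255}
    - {"wx": 0,"wy": 0,"wz": 0,"x": 0,"y": 0,"z": 12,"jaw": 255}
    - {"wx": 0,"wy": 0,"wz": 0,"x": 0,"y": 0,"z": 12,"jaw": 255}

```text
clock: 7.92
tool_pos: [0.5471, -0.3265, 0.0418]
orientation: [0.669, 0.743, 0.0, 0.0]
ft_force: [-0.6, 0.4, -3.9]
gripper_width: 0.028
grip_force: 30.0
```

```bash
cat > rel.py <<'E'
from h import *
import sys
np.set_printoptions(precision=4,suppress=True)
s=get_state(); print(s['clock'],s['tool_pos'],s['ft_force'],s['moment'],'tool yaw',np.degrees(np.arctan2(*R.from_quat(s['orientation']).as_matrix()[[1,0],0])))
p,d,m,E=shot('wrist'); save(sys.argv[1]+'.png',p); np.savez(sys.argv[1]+'.npz',p=p,d=d,E=E)
P=cloud(d,m,E)
M=(np.abs(P[...,2]-.09)<.005)&(np.linalg.norm(P[...,:2]-[.5326,-.197],axis=-1)<.055)
M=cv2.morphologyEx(M.astype(np.uint8),cv2.MORPH_OPEN,np.ones((3,3)))>0
a=np.radians(6);ex=np.array([np.cos(a),np.sin(a)]);ey=np.array([-ex[1],ex[0]])
q=np.stack([(P[M][:,:2]-[.5326,-.197])@ex,(P[M][:,:2]-[.5326,-.197])@ey],1)
print('n',M.sum(),'z',np.median(P[M][:,2]),'ext x',np.percentile(q[:,0],[.3,99.7]),'y',np.percentile(q[:,1],[.3,99.7]))
for nm,(k,o) in dict(long=(1,0),short=(0,1)).items():
    lo,hi,b=[],[],[]
    for x in np.arange(-.034,.035,.002) if o==0 else np.arange(-.018,.019,.002):
        t=q[abs(q[:,o]-x)<.001,k]
        if len(t)>5: lo.append(t.min());hi.append(t.max());b.append(x)
    print(nm,np.polyfit(b,lo,1),np.polyfit(b,hi,1))
H=np.array(m['hand_eye']);Q=cloud(d,m,H)
for k in (.04,.045,.05,.06,.07,.075):
    g=Q[(abs(Q[...,0]-k)<.0025)&(abs(Q[...,1])<.02)&(Q[...,2]<-.01)&(Q[...,2]>-.04)]
    if len(g): print('gauge tool x',k,'z',np.percentile(g[:,2],5),'y',g[:,1].min(),g[:,1].max())
c=(s['tool_pos'][:2]-[.5326,-.197]); print('tcp in block x,y',c@ex,c@ey)
E
python3 rel.py h2
```

```text
7.925 [ 0.5471 -0.3265  0.0418] [-0.5533  0.3509 -3.9104] [-0.0126 -0.082  -0.0076] tool yaw 96.01120230290435
n 8713 z 0.08910347778690617 ext x [-0.0397  0.0399] y [-0.0224 -0.0089]
long [-0.0029 -0.0224] [-0.0005 -0.009 ]
short [ 0.0342 -0.0394] [-0.1201  0.0387]
gauge tool x 0.04 z -0.03022070723244778 y -0.011539719299633764 0.011728158753799692
gauge tool x 0.045 z -0.030180434014240518 y -0.011410393266674538 0.0116393347271096
gauge tool x 0.05 z -0.030177378129160274 y -0.0120252640501111 0.012122568291188324
gauge tool x 0.06 z -0.03023759175836917 y -0.01173791885567278 0.011876878296549981
gauge tool x 0.07 z -0.03022908367967218 y -0.011380527340805916 0.011576899516226187
gauge tool x 0.075 z -0.029995127884363156 y -0.011907005751069994 0.012209401964836311
tcp in block x,y 0.0008611003069129788 -0.13033295438883105
```

View pics/h2.png

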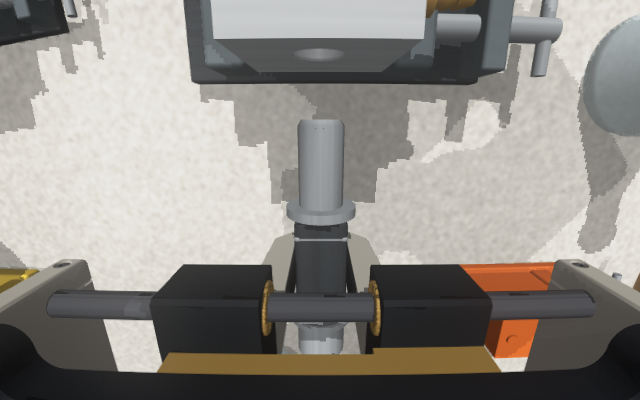

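The bore mouth shows at (318,54) and the gauge axis runs up column 321. I need to shift about −0.8 mm along tool y and about 0.7 mm down, then enter slowly.

Request:
servo_tool:
  increments:
    - {"wx": 0,"wy": 0,"wz": 0,"x": 1,"y": -0.08,"z": 0.06,"jaw": 255}
    - {"wx": 0,"wy": 0,"wz": 0,"x": 2,"y": -0.08,"z": 0.06,"jaw": 255}
    - {"wx": 0,"wy": 0,"wz": 0,"x": 2.6,"y": -0.08,"z": 0.06,"jaw": 255}
    - {"wx": 0,"wy": 0,"wz": 0,"x": 2.9,"y": -0.08,"z": 0.06,"jaw": 255}
    - {"wx": 0,"wy": 0,"wz": 0,"x": 3.1,"y": -0.08,"z": 0.06,"jaw": 255}
    - {"wx": 0,"wy": 0,"wz": 0,"x": 3.1,"y": -0.08,"z": 0.06,"jaw": 255}

```text
clock: 8.72
tool_pos: [0.5428, -0.2955, 0.0406]
orientation: [0.669, 0.743, 0.0, 0.0]
ft_force: [-0.1, 0.1, -4.1]
gripper_width: 0.0278
grip_force: 30.0
```

```bash
python3 rel.py h3
```

```text
8.725 [ 0.5428 -0.2955  0.0406] [-0.0897  0.0615 -4.0825] [-0.0255 -0.0487  0.0125] tool yaw 96.01916874200693
n 25491 z 0.08918660277707668 ext x [-0.0396  0.0399] y [-0.0218  0.0217]
long [-0.0008 -0.0218] [0.001  0.0218]
short [ 0.0019 -0.04  ] [0.0096 0.0402]
gauge tool x 0.04 z -0.030312065103677333 y -0.011547187787494171 0.011752537398113884
gauge tool x 0.045 z -0.030132137676486204 y -0.011369690737510643 0.011580027474307386
gauge tool x 0.05 z -0.030171960185547804 y -0.011931942201521039 0.01203263182848409
gauge tool x 0.06 z -0.030289147669660392 y -0.011748104433174705 0.011898523324444858
gauge tool x 0.07 z -0.030216182418018534 y -0.011333205797308099 0.011644397501528243
gauge tool x 0.075 z -0.03023171102118555 y -0.011943043289958006 0.012172446598905446
tcp in block x,y -0.00019478468720601804 -0.09904679301292628
```

Request:
servo_tool:
  increments:
    - {"wx": 0,"wy": 0,"wz": 0,"x": 0,"y": 0.03,"z": -0.05,"jaw": 255}
    - {"wx": 0,"wy": 0,"wz": 0,"x": 0.3,"y": 0.03,"z": -0.05,"jaw": 255}
    - {"wx": 0,"wy": 0,"wz": 0,"x": 0.6,"y": 0.03,"z": -0.05,"jaw": 255}
    - {"wx": 0,"wy": 0,"wz": 0,"x": 0.6,"y": 0.03,"z": -0.05,"jaw": 255}

```text
clock: 9.28
tool_pos: [0.5424, -0.2893, 0.041]
orientation: [0.669, 0.743, -0.0, -0.0]
ft_force: [0.7, -0.7, -3.9]
gripper_width: 0.028
grip_force: 30.0
```

Request:
servo_tool:
  increments:
    - {"wx": 0,"wy": 0,"wz": 0,"x": 0.4,"y": 0,"z": 0,"jaw": 255}
    - {"wx": 0,"wy": 0,"wz": 0,"x": 0.8,"y": 0,"z": 0,"jaw": 255}
    - {"wx": 0,"wy": 0,"wz": 0,"x": 1.2,"y": 0,"z": 0,"jaw": 255}
    - {"wx": 0,"wy": 0,"wz": 0,"x": 1.2,"y": 0,"z": 0,"jaw": 255}

```text
clock: 9.78
tool_pos: [0.5411, -0.2773, 0.0411]
orientation: [0.669, 0.743, -0.0, -0.0]
ft_force: [0.3, -0.2, -2.8]
gripper_width: 0.028
grip_force: 30.0
```

Request:
servo_tool:
  increments:
    - {"wx": 0,"wy": 0,"wz": 0,"x": 0.5,"y": 0,"z": 0,"jaw": 255}
    - {"wx": 0,"wy": 0,"wz": 0,"x": 1,"y": 0,"z": 0,"jaw": 255}
    - {"wx": 0,"wy": 0,"wz": 0,"x": 1.5,"y": 0,"z": 0,"jaw": 255}
    - {"wx": 0,"wy": 0,"wz": 0,"x": 1.8,"y": 0,"z": 0,"jaw": 255}
    - {"wx": 0,"wy": 0,"wz": 0,"x": 1.8,"y": 0,"z": 0,"jaw": 255}

```text
clock: 10.4
tool_pos: [0.5393, -0.2595, 0.0411]
orientation: [0.669, 0.743, 0.0, 0.0]
ft_force: [0.1, -0.1, -3.8]
gripper_width: 0.028
grip_force: 30.0
```

```bash
python3 rel.py h4; python3 - <<'E'
from h import *
f=np.load('h4.npz'); m=camera_model('wrist'); Q=cloud(f['d'],m,np.array(m['hand_eye']))
g=Q[(abs(Q[...,1])<.008)&(Q[...,2]>-.0385)&(Q[...,2]<-.0345)&(Q[...,0]>.02)&(Q[...,0]<.06)]
print('collar x',np.percentile(g[:,0],[1,50,99]))
E
```

```text
10.4 [ 0.5393 -0.2595  0.0411] [ 0.0528 -0.1059 -3.8107] [-0.0347 -0.0664 -0.0463] tool yaw 96.03332683012616
n 20130 z 0.08918493053402986 ext x [-0.0397  0.0399] y [-0.0221  0.022 ]
long [-0.0102 -0.0222] [-0.0054  0.0219]
short [ 0.0011 -0.0399] [-0.0092  0.0402]
tcp in block x,y 0.00012106088529454797 -0.06285289265630564
collar x [0.02820597 0.0310839  0.03363809]
```

Request:
servo_tool:
  increments:
    - {"wx": 0,"wy": 0,"wz": 0,"x": 0.3,"y": 0,"z": 0,"jaw": 255}
    - {"wx": 0,"wy": 0,"wz": 0,"x": 0.5,"y": 0,"z": 0,"jaw": 255}
    - {"wx": 0,"wy": 0,"wz": 0,"x": 0.5,"y": 0,"z": 0,"jaw": 255}

```text
clock: 10.82
tool_pos: [0.5387, -0.2546, 0.0411]
orientation: [0.669, 0.743, 0.0, -0.0]
ft_force: [0.1, 0.8, -4.3]
gripper_width: 0.0278
grip_force: 30.0
```

Request:
servo_tool:
  increments:
    - {"wx": 0,"wy": 0,"wz": 0,"x": 0.05,"y": 0,"z": 0,"jaw": 255}
    - {"wx": 0,"wy": 0,"wz": 0,"x": 0.1,"y": 0,"z": 0,"jaw": 255}
    - {"wx": 0,"wy": 0,"wz": 0,"x": 0.1,"y": 0,"z": 0,"jaw": 255}

```text
clock: 11.2
tool_pos: [0.5386, -0.2537, 0.0411]
orientation: [0.669, 0.743, 0.0, -0.0]
ft_force: [0.5, 0.3, -3.0]
gripper_width: 0.0277
grip_force: 30.0
```

Request:
servo_tool:
  increments:
    - {"wx": 0,"wy": 0,"wz": 0,"x": 0.05,"y": 0,"z": 0,"jaw": 255}
    - {"wx": 0,"wy": 0,"wz": 0,"x": 0.08,"y": 0,"z": 0,"jaw": 255}
    - {"wx": 0,"wy": 0,"wz": 0,"x": 0.08,"y": 0,"z": 0,"jaw": 255}

```text
clock: 11.58
tool_pos: [0.5385, -0.2529, 0.0411]
orientation: [0.669, 0.743, 0.0, -0.0]
ft_force: [0.2, 0.0, -3.9]
gripper_width: 0.0277
grip_force: 30.0
```

Request:
servo_tool:
  increments:
    - {"wx": 0,"wy": 0,"wz": 0,"x": 0.03,"y": 0,"z": 0,"jaw": 255}
    - {"wx": 0,"wy": 0,"wz": 0,"x": 0.05,"y": 0,"z": 0,"jaw": 255}
    - {"wx": 0,"wy": 0,"wz": 0,"x": 0.05,"y": 0,"z": 0,"jaw": 255}

```text
clock: 11.95
tool_pos: [0.5385, -0.2524, 0.0411]
orientation: [0.669, 0.743, 0.0, 0.0]
ft_force: [0.1, -0.0, -4.0]
gripper_width: 0.0276
grip_force: 30.0
```

Request:
servo_tool:
  increments:
    - {"wx": 0,"wy": 0,"wz": 0,"x": 0.04,"y": 0,"z": 0,"jaw": 255}
    - {"wx": 0,"wy": 0,"wz": 0,"x": 0.06,"y": 0,"z": 0,"jaw": 255}
    - {"wx": 0,"wy": 0,"wz": 0,"x": 0.06,"y": 0,"z": 0,"jaw": 255}

```text
clock: 12.32
tool_pos: [0.5384, -0.2521, 0.0411]
orientation: [0.669, 0.743, -0.0, 0.0]
ft_force: [1.3, -3.8, -5.1]
gripper_width: 0.0279
grip_force: 30.0
```

Request:
servo_tool:
  increments:
    - {"wx": 0,"wy": 0,"wz": 0,"x": 0.03,"y": 0,"z": 0,"jaw": 255}
    - {"wx": 0,"wy": 0,"wz": 0,"x": 0.05,"y": 0,"z": 0,"jaw": 255}
    - {"wx": 0,"wy": 0,"wz": 0,"x": 0.05,"y": 0,"z": 0,"jaw": 255}

```text
clock: 12.7
tool_pos: [0.5384, -0.2521, 0.0411]
orientation: [0.669, 0.743, -0.0, 0.001]
ft_force: [0.8, -8.2, -6.2]
gripper_width: 0.0282
grip_force: 30.0
```

The go end is fully in, with the collar touching at about 8 N. I withdraw it, lift it and go over to the +y side.

Request:
servo_tool:
  increments:
    - {"wx": 0,"wy": 0,"wz": 0,"x": -0.4,"y": 0,"z": 0,"jaw": 255}
    - {"wx": 0,"wy": 0,"wz": 0,"x": -1.2,"y": 0,"z": 0,"jaw": 255}
    - {"wx": 0,"wy": 0,"wz": 0,"x": -2.2,"y": 0,"z": 0,"jaw": 255}
    - {"wx": 0,"wy": 0,"wz": 0,"x": -3.2,"y": 0,"z": 0,"jaw": 255}
    - {"wx": 0,"wy": 0,"wz": 0,"x": -4.2,"y": 0,"z": 0,"jaw": 255}
    - {"wx": 0,"wy": 0,"wz": 0,"x": -5.2,"y": 0,"z": 0,"jaw": 255}
    - {"wx": 0,"wy": 0,"wz": 0,"x": -6.5,"y": 0,"z": 0,"jaw": 255}
    - {"wx": 0,"wy": 0,"wz": 0,"x": -8,"y": 0,"z": 0,"jaw": 255}
    - {"wx": 0,"wy": 0,"wz": 0,"x": -8,"y": 0,"z": 0,"jaw": 255}
    - {"wx": 0,"wy": 0,"wz": 0,"x": -8,"y": 0,"z": 0,"jaw": 255}

```text
clock: 13.95
tool_pos: [0.5467, -0.3308, 0.0409]
orientation: [0.669, 0.743, 0.0, -0.0]
ft_force: [-0.1, 1.0, -2.2]
gripper_width: 0.0282
grip_force: 30.0
```

Request:
servo_tool:
  increments:
    - {"wx": 0,"wy": 0,"wz": 0,"x": 0,"y": 0,"z": -3,"jaw": 255}
    - {"wx": 0,"wy": 0,"wz": 0,"x": 0,"y": 0,"z": -7,"jaw": 255}
    - {"wx": 0,"wy": 0,"wz": 0,"x": 0,"y": 0,"z": -12,"jaw": 255}
    - {"wx": 0,"wy": 0,"wz": 0,"x": 4,"y": 0,"z": -12,"jaw": 255}
    - {"wx": 0,"wy": 0,"wz": 0,"x": 10,"y": 0,"z": -12,"jaw": 255}
    - {"wx": 0,"wy": 0,"wz": 0,"x": 16,"y": 0,"z": -12,"jaw": 255}
    - {"wx": 0,"wy": 0,"wz": 0,"x": 21,"y": 0,"z": -12,"jaw": 255}
    - {"wx": 0,"wy": 0,"wz": 0,"x": 25,"y": 0,"z": -12,"jaw": 255}
    - {"wx": 0,"wy": 0,"wz": 0,"x": 25.5,"y": 0,"z": -12,"jaw": 255}
    - {"wx": 0,"wy": 0,"wz": 0,"x": 25.5,"y": 0,"z": -12,"jaw": 255}

```text
clock: 15.2
tool_pos: [0.52, -0.0771, 0.1612]
orientation: [0.669, 0.744, 0.0, 0.0]
ft_force: [-0.5, -0.4, -2.9]
gripper_width: 0.028
grip_force: 30.0
```

```bash
python3 look.py | head -12; python3 - <<'E'
from h import *
a=np.radians(6);ex=np.array([np.cos(a),np.sin(a)]);ey=np.array([-ex[1],ex[0]]);c0=np.array([.5326,-.197])
s=get_state(); c=s['tool_pos'][:2]-c0; print('tcp in block',c@ex,c@ey,s['clock'])
t=c0+.0001*ex+.12*ey
inc([t[0],t[1],.0411],96)
E
```

```text
[ 0.52   -0.0771  0.1612] [[-0.1058  0.9944  0.0003]
 [ 0.9944  0.1058 -0.0002]
 [-0.0003  0.0003 -1.    ]] [-0.513  -0.4046 -2.9451]
-0.060 n62 top z -0.0295  mid y top 0.0002  y -0.0145 0.0144
-0.055 n250 top z -0.0326  mid y top -0.0000  y -0.0143 0.0143
-0.050 n297 top z -0.0327  mid y top -0.0004  y -0.0142 0.0142
-0.045 n297 top z -0.0326  mid y top -0.0002  y -0.0140 0.0140
-0.040 n67 top z -0.0331  mid y top 0.0004  y -0.0117 0.0104
-0.035 n312 top z -0.0373  mid y top 0.0002  y -0.0162 0.0162
-0.030 n175 top z -0.0372  mid y top -0.0003  y -0.0117 0.0117
-0.015 n56 top z -0.0323  mid y top 0.0007  y -0.0137 0.0138
-0.010 n399 top z -0.0329  mid y top -0.0003  y -0.0140 0.0137
tcp in block 2.0347908076658054e-05 0.12000395908872166 15.25
xyz cm [3.0000e-03 5.0000e-03 1.2005e+01] w [0.0002 0.0003 0.0004] rows 1.9 0.0
```

Request:
servo_tool:
  increments:
    - {"wx": 0,"wy": 0,"wz": 0,"x": 0,"y": 0,"z": 3,"jaw": 255}
    - {"wx": 0,"wy": 0,"wz": 0,"x": 0,"y": 0,"z": 7,"jaw": 255}
    - {"wx": 0,"wy": 0,"wz": 0,"x": 0,"y": 0,"z": 10.5,"jaw": 255}
    - {"wx": 0,"wy": 0,"wz": 0,"x": 0,"y": 0,"z": 12.02,"jaw": 255}
    - {"wx": 0,"wy": 0,"wz": 0,"x": 0,"y": 0,"z": 12.02,"jaw": 255}
    - {"wx": 0,"wy": 0,"wz": 0,"x": -1.2,"y": 0,"z": 12.02,"jaw": 255}
    - {"wx": 0,"wy": 0,"wz": 0,"x": -2.4,"y": 0,"z": 12.02,"jaw": 255}
    - {"wx": 0,"wy": 0,"wz": 0,"x": -3.2,"y": 0,"z": 12.02,"jaw": 255}
    - {"wx": 0,"wy": 0,"wz": 0,"x": -3.3,"y": 0,"z": 12.02,"jaw": 255}
    - {"wx": 0,"wy": 0,"wz": 0,"x": -3.3,"y": 0,"z": 12.02,"jaw": 255}

```text
clock: 16.5
tool_pos: [0.5235, -0.1102, 0.0409]
orientation: [0.669, 0.743, 0.0, -0.0]
ft_force: [0.5, 0.5, -4.0]
gripper_width: 0.0276
grip_force: 30.0
```

```bash
python3 - <<'E'
from h import *
a=np.radians(6);ex=np.array([np.cos(a),np.sin(a)]);ey=np.array([-ex[1],ex[0]]);c0=np.array([.5326,-.197])
s=get_state(); c=s['tool_pos'][:2]-c0; print('tcp in block',c@ex,c@ey,s['tool_pos'][2],s['ft_force'],s['clock'])
t=c0+.0001*ex+.0836*ey
inc([t[0],t[1],.0411],96)
E
```

```text
tcp in block -1.0296016330350852e-05 0.08732144227616341 0.04087830474136382 [ 0.45973927  0.51775914 -4.00979759] 16.5
xyz cm [-0.372  0.011 -0.022] w [-0.     -0.0001  0.    ] rows 0.1 0.0
```

Request:
servo_tool:
  increments:
    - {"wx": 0,"wy": 0,"wz": 0,"x": -0.1,"y": 0.01,"z": -0.02,"jaw": 255}
    - {"wx": 0,"wy": 0,"wz": 0,"x": -0.2,"y": 0.01,"z": -0.02,"jaw": 255}
    - {"wx": 0,"wy": 0,"wz": 0,"x": -0.3,"y": 0.01,"z": -0.02,"jaw": 255}
    - {"wx": 0,"wy": 0,"wz": 0,"x": -0.3,"y": 0.01,"z": -0.02,"jaw": 255}

```text
clock: 17.0
tool_pos: [0.5239, -0.1131, 0.0411]
orientation: [0.669, 0.743, 0.0, 0.0]
ft_force: [-0.2, 0.2, -3.5]
gripper_width: 0.0275
grip_force: 30.0
```

Request:
servo_tool:
  increments:
    - {"wx": 0,"wy": 0,"wz": 0,"x": -0.05,"y": 0,"z": 0,"jaw": 255}
    - {"wx": 0,"wy": 0,"wz": 0,"x": -0.1,"y": 0,"z": 0,"jaw": 255}
    - {"wx": 0,"wy": 0,"wz": 0,"x": -0.1,"y": 0,"z": 0,"jaw": 255}

```text
clock: 17.38
tool_pos: [0.524, -0.1139, 0.0411]
orientation: [0.669, 0.743, 0.0, -0.0]
ft_force: [-0.7, 2.0, -4.2]
gripper_width: 0.0277
grip_force: 30.0
```

Request:
servo_tool:
  increments:
    - {"wx": 0,"wy": 0,"wz": 0,"x": -0.04,"y": 0,"z": 0,"jaw": 255}
    - {"wx": 0,"wy": 0,"wz": 0,"x": -0.08,"y": 0,"z": 0,"jaw": 255}
    - {"wx": 0,"wy": 0,"wz": 0,"x": -0.08,"y": 0,"z": 0,"jaw": 255}
    - {"wx": 0,"wy": 0,"wz": 0,"x": -0.08,"y": 0,"z": 0,"jaw": 255}

```text
clock: 17.88
tool_pos: [0.524, -0.114, 0.041]
orientation: [0.669, 0.743, 0.001, -0.001]
ft_force: [-2.0, 11.1, -1.7]
gripper_width: 0.028
grip_force: 30.0
```

Pressing at about 11 N. I hold it there for over a second.

Request:
servo_tool:
  increments:
    - {"wx": 0,"wy": 0,"wz": 0,"x": 0,"y": 0,"z": 0,"jaw": 255}
    - {"wx": 0,"wy": 0,"wz": 0,"x": 0,"y": 0,"z": 0,"jaw": 255}
    - {"wx": 0,"wy": 0,"wz": 0,"x": 0,"y": 0,"z": 0,"jaw": 255}
    - {"wx": 0,"wy": 0,"wz": 0,"x": 0,"y": 0,"z": 0,"jaw": 255}
    - {"wx": 0,"wy": 0,"wz": 0,"x": 0,"y": 0,"z": 0,"jaw": 255}
    - {"wx": 0,"wy": 0,"wz": 0,"x": 0,"y": 0,"z": 0,"jaw": 255}
    - {"wx": 0,"wy": 0,"wz": 0,"x": 0,"y": 0,"z": 0,"jaw": 255}
    - {"wx": 0,"wy": 0,"wz": 0,"x": 0,"y": 0,"z": 0,"jaw": 255}
    - {"wx": 0,"wy": 0,"wz": 0,"x": 0,"y": 0,"z": 0,"jaw": 255}
    - {"wx": 0,"wy": 0,"wz": 0,"x": 0,"y": 0,"z": 0,"jaw": 255}

```text
clock: 19.12
tool_pos: [0.524, -0.114, 0.041]
orientation: [0.669, 0.743, 0.001, -0.001]
ft_force: [-1.2, 9.7, -0.9]
gripper_width: 0.0279
grip_force: 30.0
```

```bash
python3 rel.py h5; python3 look.py | tail -34 | head -12
```

```text
19.125 [ 0.524 -0.114  0.041] [-1.1725  9.6548 -0.8867] [ 1.5112  0.1471 -0.0305] tool yaw 96.03441441701032
[ 0.524 -0.114  0.041] [[-0.1051  0.9945 -0.0004]
 [ 0.9945  0.1051  0.0018]
 [ 0.0018 -0.0002 -1.    ]] [-1.1916 10.1486 -1.4501]
-0.060 n875 top z -0.0264  mid y top 0.0005  y -0.0240 0.0240
-0.055 n245 top z -0.0326  mid y top -0.0002  y -0.0143 0.0143
-0.050 n302 top z -0.0328  mid y top 0.0001  y -0.0143 0.0142
-0.045 n293 top z -0.0329  mid y top 0.0001  y -0.0141 0.0140
-0.040 n74 top z -0.0331  mid y top -0.0004  y -0.0105 0.0104
-0.035 n316 top z -0.0373  mid y top -0.0002  y -0.0163 0.0162
-0.030 n169 top z -0.0372  mid y top -0.0000  y -0.0122 0.0110
-0.015 n62 top z -0.0326  mid y top -0.0000  y -0.0137 0.0138
-0.010 n395 top z -0.0328  mid y top -0.0001  y -0.0140 0.0140
  return _methods._mean(a, axis=axis, dtype=dtype,
  ret = ret.dtype.type(ret / rcount)
Traceback (most recent call last):
  File "rel.py", line 11, in <module>
    print('n',M.sum(),'z',np.median(P[M][:,2]),'ext x',np.percentile(q[:,0],[.3,99.7]),'y',np.percentile(q[:,1],[.3,99.7]))
                                                       ~~~~~~~~~~~~~^^^^^^^^^^^^^^^^^^
IndexError: index -1 is out of bounds for axis 0 with size 0
```

Held at about 10 N for well over a second. I back off, lift and return to the rest.

Request:
servo_tool:
  increments:
    - {"wx": 0,"wy": 0,"wz": 0,"x": 1,"y": 0,"z": 0,"jaw": 255}
    - {"wx": 0,"wy": 0,"wz": 0,"x": 3,"y": 0,"z": 0,"jaw": 255}
    - {"wx": 0,"wy": 0,"wz": 0,"x": 3.5,"y": 0,"z": -4,"jaw": 255}
    - {"wx": 0,"wy": 0,"wz": 0,"x": 3.5,"y": 0,"z": -8,"jaw": 255}
    - {"wx": 0,"wy": 0,"wz": 0,"x": 3.5,"y": 0,"z": -12,"jaw": 255}
    - {"wx": 0,"wy": 0,"wz": 0,"x": 3.5,"y": 0,"z": -12,"jaw": 255}
    - {"wx": 0,"wy": 0,"wz": 0,"x": 3.5,"y": 0,"z": -12,"jaw": 255}

```text
clock: 20.1
tool_pos: [0.52, -0.0794, 0.1598]
orientation: [0.669, 0.743, -0.0, -0.0]
ft_force: [-0.4, 0.4, -3.8]
gripper_width: 0.0276
grip_force: 30.0
```

```bash
python3 - <<'E'
from h import *
inc([.5665,.1445,.1],91.15);inc([.5665,.1445,.043],91.15); print(get_state()['clock'])
E
```

```text
xyz cm [21.775  6.99   5.977] w [-0.0011 -0.0003  0.0854] rows 3.8 0.5
xyz cm [21.773  6.996 11.677] w [-0.0011 -0.0003  0.0854] rows 4.1 0.5
20.1
```

Request:
servo_tool:
  increments:
    - {"wx": 0,"wy": 0,"wz": 0.02,"x": 4,"y": 1.2,"z": 0,"jaw": 255}
    - {"wx": 0,"wy": 0,"wz": 0.05,"x": 9,"y": 3,"z": 0,"jaw": 255}
    - {"wx": 0,"wy": 0,"wz": 0.085,"x": 14,"y": 4.5,"z": 0,"jaw": 255}
    - {"wx": 0,"wy": 0,"wz": 0.085,"x": 19,"y": 6,"z": 0,"jaw": 255}
    - {"wx": 0,"wy": 0,"wz": 0.085,"x": 21.8,"y": 7,"z": 0,"jaw": 255}
    - {"wx": 0,"wy": 0,"wz": 0.085,"x": 21.8,"y": 7,"z": 2,"jaw": 255}
    - {"wx": 0,"wy": 0,"wz": 0.085,"x": 21.8,"y": 7,"z": 5,"jaw": 255}
    - {"wx": 0,"wy": 0,"wz": 0.085,"x": 21.8,"y": 7,"z": 7,"jaw": 255}
    - {"wx": 0,"wy": 0,"wz": 0.085,"x": 21.8,"y": 7,"z": 7,"jaw": 255}
    - {"wx": 0,"wy": 0,"wz": 0.085,"x": 21.8,"y": 7,"z": 7,"jaw": 255}

```text
clock: 21.35
tool_pos: [0.5675, 0.1438, 0.0918]
orientation: [0.7, 0.714, 0.0, 0.0]
ft_force: [0.4, 0.2, -4.0]
gripper_width: 0.0276
grip_force: 30.0
```

```bash
python3 - <<'E'
from h import *
s=get_state();print(s['tool_pos'],s['clock'])
inc([.5665,.1445,.043],91.15)
E
```

```text
[0.56751067 0.1438222  0.09177043] 21.35
xyz cm [ 0.069 -0.103  4.877] w [ 0.0008 -0.0001 -0.0004] rows 0.8 0.0
```

Request:
servo_tool:
  increments:
    - {"wx": 0,"wy": 0,"wz": 0,"x": 0.07,"y": -0.07,"z": 1,"jaw": 255}
    - {"wx": 0,"wy": 0,"wz": 0,"x": 0.07,"y": -0.07,"z": 2.2,"jaw": 255}
    - {"wx": 0,"wy": 0,"wz": 0,"x": 0.07,"y": -0.07,"z": 3.4,"jaw": 255}
    - {"wx": 0,"wy": 0,"wz": 0,"x": 0.07,"y": -0.07,"z": 4.3,"jaw": 255}
    - {"wx": 0,"wy": 0,"wz": 0,"x": 0.07,"y": -0.07,"z": 4.8,"jaw": 255}
    - {"wx": 0,"wy": 0,"wz": 0,"x": 0.07,"y": -0.07,"z": 5,"jaw": 255}
    - {"wx": 0,"wy": 0,"wz": 0,"x": 0.07,"y": -0.07,"z": 5,"jaw": 255}

```text
clock: 22.22
tool_pos: [0.5667, 0.1448, 0.0413]
orientation: [0.7, 0.714, 0.0, 0.0]
ft_force: [0.4, 0.3, -4.6]
gripper_width: 0.0281
grip_force: 30.0
```

Request:
servo_tool:
  increments:
    - {"wx": 0,"wy": 0,"wz": 0,"x": 0,"y": 0,"z": 0.03,"jaw": 255}
    - {"wx": 0,"wy": 0,"wz": 0,"x": 0,"y": 0,"z": 0.05,"jaw": 255}
    - {"wx": 0,"wy": 0,"wz": 0,"x": 0,"y": 0,"z": 0.05,"jaw": 255}

```text
clock: 22.6
tool_pos: [0.5667, 0.1448, 0.0411]
orientation: [0.7, 0.714, 0.0, 0.0]
ft_force: [-1.6, -0.7, 4.9]
gripper_width: 0.0277
grip_force: 30.0
```

It is seated: the vertical force has reversed. I release and rise.

Request:
servo_tool:
  increments:
    - {"wx": 0,"wy": 0,"wz": 0,"x": 0,"y": 0,"z": 0,"jaw": 0}
    - {"wx": 0,"wy": 0,"wz": 0,"x": 0,"y": 0,"z": 0,"jaw": 0}
    - {"wx": 0,"wy": 0,"wz": 0,"x": 0,"y": 0,"z": 0,"jaw": 0}
    - {"wx": 0,"wy": 0,"wz": 0,"x": 0,"y": 0,"z": 0,"jaw": 0}
    - {"wx": 0,"wy": 0,"wz": 0,"x": 0,"y": 0,"z": 0,"jaw": 0}
    - {"wx": 0,"wy": 0,"wz": 0,"x": 0,"y": 0,"z": 0,"jaw": 0}

```text
clock: 23.35
tool_pos: [0.5665, 0.1448, 0.0405]
orientation: [0.7, 0.714, 0.0, -0.0]
ft_force: [-0.0, -0.5, -1.5]
gripper_width: 0.0834
grip_force: 0.0
```

Request:
servo_tool:
  increments:
    - {"wx": 0,"wy": 0,"wz": 0,"x": 0,"y": 0,"z": -2,"jaw": 0}
    - {"wx": 0,"wy": 0,"wz": 0,"x": 0,"y": 0,"z": -5,"jaw": 0}
    - {"wx": 0,"wy": 0,"wz": 0,"x": 0,"y": 0,"z": -9,"jaw": 0}
    - {"wx": 0,"wy": 0,"wz": 0,"x": 0,"y": 0,"z": -14,"jaw": 0}
    - {"wx": 0,"wy": 0,"wz": 0,"x": -5.5,"y": 0,"z": -15,"jaw": 0}
    - {"wx": 0,"wy": 0,"wz": 0,"x": -6,"y": 0,"z": -15,"jaw": 0}
    - {"wx": 0,"wy": 0,"wz": 0,"x": -6,"y": 0,"z": -15,"jaw": 0}
    - {"wx": 0,"wy": 0,"wz": 0,"x": -6,"y": 0,"z": -15,"jaw": 0}

```text
clock: 24.35
tool_pos: [0.5675, 0.0854, 0.1905]
orientation: [0.7, 0.714, -0.0, -0.0]
ft_force: [-0.7, -0.4, 0.1]
gripper_width: 0.093
grip_force: 0.0
```

```bash
python3 - <<'E'
from h import *
p,d,m,E=shot('wrist'); save('w9.png',p); P=cloud(d,m,E)
G=(np.linalg.norm(P[...,:2]-[.567,.15],axis=-1)<.11)&(P[...,2]>.0675)&(P[...,2]<.1)
print('gauge',G.sum(),cv2.minAreaRect(P[G][:,:2].astype(np.float32)),get_state()['clock'],get_state()['gripper_width'])
for y in (.09,.12,.15,.2): print(y,np.percentile(P[G&(abs(P[...,1]-y)<.005)][:,2],95))
E
```

```text
gauge 3424 ((0.5666483640670776, 0.153048574924469), (0.03339707851409912, 0.14021036028862), 1.1592265367507935) 24.4 0.09300137566456847
0.09 0.07403315919810098
0.12 0.07426761072852008
0.15 0.0740968647430699
0.2 0.07188695039087047
```

View pics/w9.png

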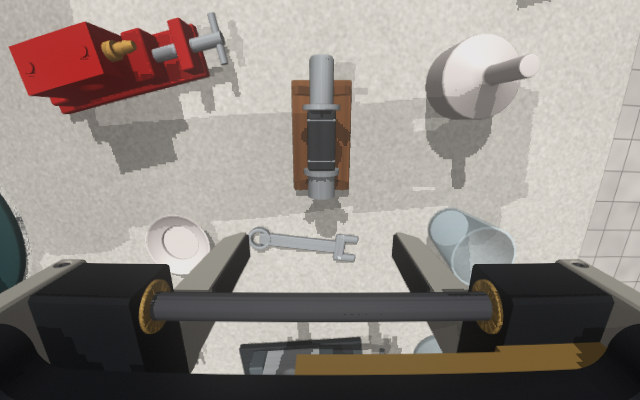

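The gauge is back in its rest at (321,127), level and in line, with the bystanders unmoved and the gripper clear.

```bash
python3 -c "
from workcell import close_job; print(close_job())"
```

```text
the job is handed in; nothing more can be done
None
```

The job is done and handed in at about 24 s: the go end went in to its collar and came out freely, the no-go end was held centred at about 10 N for over a second without entering, and the gauge is back in its rest with the things visible around it unmoved; the hand-in gave no verdict.

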